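Set the ratchet and clamp the coaster

TASK

A freshly glued bamboo coaster lies in the small ratchet press on the sideboard, but the ratchet is still set to loosen. Gently flip the red lever on the ratchet head across to its clockwise (tightening) side, then work the black-knobbed handle back and forth until the rubber foot grips the coaster snugly: clearly stiffer than the screw's own drag, about 10 newtons at the moving knob where it ran at 6 or 7, without overtightening. Then let go, and leave the lever set to tighten and everything else on the sideboard where it stands.

Things in the scene. Friction and masses are not known exactly. Their poses are not given: they have to be found in the camera images.
- press: Fixed dark steel base plate 170 x 120 x 12 mm, two posts and a green bridge over them (155 mm along the press's x, 34 mm wide, top 75 mm above the table). Origin: centre of the underside, on the table; the vertical screw axis passes through it. z up. The handle's mid position points along the press's +y.
- coaster_top (a point): Middle of the top face of the bamboo coaster, 95 mm square and 10 mm thick, that lies fixed on the press plate; 22 mm above the press's origin.
- screw: Brass 20-pin wheel (60 mm) and screw, origin on the axis 80 mm above the table. Clockwise lowers the foot, 24 mm a turn; it stays where left. Push at the knob while it turns: 6.5 N free, 8.4 N at 0.8 mm squeeze (just snug), 10 N at 1.5 mm, 12 N at 2.3 mm (overtight, spoils the coaster); that is 1.25 N m per rad once the foot touches. Held still, the push can read 2 to 3 N lower throughout.
- handle: Steel handle turning about the screw axis. Origin on the axis, 80 mm above the table; x outward along it, y to its anticlockwise side. Round cover 66 mm (top z 19 mm), bar 20 mm wide (z 12 to 22) to x 155 mm. Stops 0.55 rad either side of mid. Set to tighten: clockwise drives the screw, anticlockwise clicks back freely (under 4 N at the knob); each stroke takes up to 0.32 rad of slack.
- knob_top (a point): Top centre of the upright round black knob on the handle: 20 mm diameter, 40 mm tall, its axis 140 mm from the screw axis; top 142 mm above the table. Fixed to the handle; may be gripped from above, or pushed with a finger. The forces given here are for a plain sideways push: squeezed hard, the knob also takes twist from the wrist and the push reads falsely.
- pawl: Red flat lever (top 112 mm above the table) from its vertical pivot (origin, handle x 40 mm) inward to an upright tab over the screw axis. Swings 0.25 rad each side of mid, snaps to either end: tab 10 mm to the handle's +y side = loosen, 10 mm to -y = tighten (or 5 to 6 mm until the handle next moves, if its claw lands on a pin). 2 N on the tab flips it; never push with over 20 N.
- lever_tab (a point): Top centre of the red lever's upright tab: 14 mm along the handle, 8 mm thick across, 36 mm tall, top 142 mm above the table, 40 mm inward of the lever's pivot.
- foot_face (a point): Centre of the underside of the black rubber foot (32 mm diameter) on the screw axis, under the bridge. 22 mm above the press's origin as it touches the coaster, less as the rubber is squeezed; 3.5 to 7.5 mm clear of the coaster at the start, which is 2 to 4 strokes.
- dallah: Silver coffee pot, 228 mm tall, loose, origin at the centre of its foot; not to be moved.
- cup_a: Tulip glass, 54 mm wide, 85 mm tall, loose, origin at its foot; not to be moved.
- cup_b: A second tulip glass, alike; not to be moved.
- coasters: Stack of three spare bamboo coasters, 95 x 95 x 30 mm, loose, origin under its centre; not to be moved.
- glue: White glue bottle, 44 mm wide, 100 mm tall, loose, origin at its foot; not to be moved.

How it is judged (in metres and radians):
On the way, in this order (a step that is already met when the one before it is completed fails the run):
1. the red lever is over on its tightening side (y of lever_tab in the frame of handle below -0.004 m), for 0.2 s.
2. with the lever set to tighten, the foot has been screwed down until it squeezes the coaster snugly (y of lever_tab in the frame of handle below -0.004 m and z of foot_face in the frame of press below 0.0212 m), for 0.2 s.
At the end, for the whole second after the job is handed in: The red lever's tab is more than 4 mm to the clockwise side of the handle's line, the rubber foot is squeezed 0.8 to 2.3 mm into contact with the coaster (foot face 19.7 to 21.2 mm above the press's origin), and the handle is at rest (all of step 2 and z of foot_face in the frame of press above 0.0197 m and angular speed of handle below 0.1 rad/s); the robot touches nothing.
It fails at once if the screw is overtightened: the foot is squeezed by more than 2.3 mm (z of foot_face in the frame of press below 0.0197 m).
It fails at once if the red lever is pushed with more than 20 N (contact force between the fingers and pawl above 20 N).
It fails at once if a bystander (coffee pot, glass, coaster stack or glue bottle) is moved by more than 20 mm (distance of any of dallah, cup_a, cup_b, coasters, glue from where it was at the start of the episode above 0.02 m).
It also fails if it takes over 72 s, if anything falls off the work surface, if the arm or the gripper's body presses on something with over 40 N, if the wrist force passes 120 N, or if a joint passes its speed limit or range.

ROBOT

A 6-joint arm with a two-finger parallel gripper is mounted at the origin on the work surface. World frame = base frame: x ahead of the robot, y to its left, z up, the work surface at z = 0. Lengths are in mm, angles in rad, forces in N, time in s.
With the tool pointing down it reaches from about 350 to 975 mm from the base axis. Payload 7.1 kg.
Tool frame: the origin (TCP) lies midway between the tips of the shut fingers; the grasp point (between the pads) lies 19 mm behind it (ctrl.grip_depth is the distance from the TCP to the grasp point, in mm); z points along the fingers, y is the line along which they close (so a half turn about z gives the same grasp; the last joint's range is limited). The gripper opens to 88 mm and grips with 3 to 60 N. Pads are 20 mm wide; open, the fingers measure 115 mm over their backs; the gripper's body (75 mm by 178 mm) begins 61 mm behind the grasp point.
Start: joints at [1.205, 0.423, 1.63, -0, 1.089, -0.019], TCP at [212.399, 587.785, 222.675] pointing down, gripper open.
Joint ranges: [-3, 3], [-0.9, 2.11], [0.09, 2.58], [-1.31, 4.45], [0.11, 2.69], [-2.54, 2.54]. Speed limits (rad/s): [2.39, 2.39, 3.01, 3.14, 3.14, 3.14].

INTERFACE

Orientations are given as a rotation vector (axis times angle).
In Python, from workcell import ctrl, cams gives the robot as it stands.
- The arm moves only by the tool move_arm, never from a script. Its argument "steps" is a list of rows, each a list of 3 entries, a list of its own where there are three numbers: the shift along the tool's x, y, z in units of 25 mm (1.0 is 25 mm), then the turn about the tool's z in units of 5 degrees (1.0 is 5 degrees), then the closure, from 0 (fully open) to 1 (shut). A call has 1 to 20 rows; each row shifts and turns the commanded pose from where the row before left it, along the tool's axes as they then stand; what a row does not reach is not made up. A row lasts 1/12 s, in which the tool goes at most 41.7 mm and 7.16 degrees, less where a joint would pass 70% of its speed; a pose out of reach is approached as far as the arm can. A call is refused whole if a number of a shift passes 1 or a number of a turn 1, either way. A call with a gripper value outside its range is refused whole. The fingers move at their own pace and stop on an object; the grip force is fixed at half the most. Time passes only in rows, so rows that do not move let the fingers close. It gives the time, the measured TCP pose, the force, the opening and the grip force at its end, in the units of the state.
- ctrl.get_obs(): the state, without advancing time (a new reading comes with each control period).
- cams.get_image(name): name is "scene" or "side" or "wrist"; returns a dict with "image" (420x560x3 uint8, red, green, blue), "camera_matrix" (3x3 intrinsics, pixels), "k1" (the pictures are not rectified: a ray, as slopes to the right and down, at radius r is drawn at 1 + k1 r^2 times it, then the intrinsics apply), "xyz" and "rotation" of the camera in the world; the wrist camera has in their place "mount" (4x4, takes a point from camera to tool coordinates, whose origin is the TCP and whose axes are the flange's). Camera axes: x right, y down, z forward; pixel columns grow to the right and rows downward; lengths in mm; the calibration is good to about 2 mm. A picture is of the moment at which its call begins: read the wrist's pose just before it. There is no depth.
- ctrl.close_job(): hands the job in; it is judged then, once.
Trained networks look in the newest picture that a camera, given by its name, has taken for a name from the list of things; names that differ only in an ending like _2 or _b are one class to them, and where a whole thing is asked for, a point or a joint stands for the part that bears it (a point fixed in the world has none). Each returns a list of dicts, best first, with "p" (0 to 1); they miss things now and then, are a little off and sometimes report something else, mostly with a low value. They report only what shows in the picture. A call takes as long as a camera call.
- cams.boxes_of(camera, thing): "rect" ([centre column, centre row, width, height] in pixels, round what is visible of it).
- cams.cut_out(camera, thing): "pixels" (420x560 bool, what is visible of it) and "rect" ([centre column, centre row, width, height] in pixels, round what is visible of it).
The state is a dict: "t": time; "qpos": joint angles; "qvel": joint speeds; "joint_torque": joint torques, N m; "ee_pos": TCP position; "orientation": TCP orientation; "ft_force": force on the tool from outside, world axes, zero at the start; "moment": the same for the moment, N m; "width": finger opening in mm; "grasp_force": force on a finger pad.
Only numpy, scipy, OpenCV 4.12 (cv2) and the standard library are available. Lean on these libraries where they do the work, as an engineer would, in place of code of your own. Each camera call takes 0.05 s, during which the arm holds its last target. There are 200 camera calls.

## Working session

There is one attempt and no reset: what is moved stays moved. The work goes in short steps, Python scripts to look and compute and a tool call to move; the robot and the scene stay as the last step left them, time stands still between calls to the robot, and variables do not carry over. Pictures are saved under pics/ and viewed, at most 10 in all, crops included, and the job is handed in when it is done.

Besides the shell and the picture viewer there is one more tool, called as a command line: name --argument value ..., lists and objects as JSON in quotes. move_arm: Moves the arm, as the interface text tells. Its arguments: {"type":"object","properties":{"steps":{"type":"array"}},"required":["steps"]}

```bash
mkdir -p pics; ls; cat > h.py <<'E'
import numpy as np, cv2
from workcell import ctrl, cams
from scipy.spatial.transform import Rotation as R
def cam(n):
    o=ctrl.get_obs(); d=cams.get_image(n)
    if n=="wrist":
        m=np.array(d["mount"]); Rt=R.from_rotvec(o["orientation"]).as_matrix()
        d["xyz"]=Rt@m[:3,3]+np.array(o["ee_pos"]); d["rotation"]=Rt@m[:3,:3]
    return d
def ray(d,u,v):
    K=np.array(d["camera_matrix"]); p=np.array([(u-K[0,2])/K[0,0],(v-K[1,2])/K[1,1]]); s=p.copy()
    for _ in range(20): s=p/(1+d["k1"]*(s@s))
    r=np.array(d["rotation"])@np.array([s[0],s[1],1]); return np.array(d["xyz"]),r/np.linalg.norm(r)
def proj(d,P):
    c=np.array(d["rotation"]).T@(np.array(P)-np.array(d["xyz"])); s=c[:2]/c[2]; s=s*(1+d["k1"]*(s@s)); K=np.array(d["camera_matrix"])
    return np.array([K[0,0]*s[0]+K[0,2],K[1,1]*s[1]+K[1,2]])
def tri(rs):
    A=np.zeros((3,3));b=np.zeros(3)
    for o,r in rs: M=np.eye(3)-np.outer(r,r);A+=M;b+=M@o
    return np.linalg.solve(A,b)
def onz(d,u,v,z):
    o,r=ray(d,u,v); return o+r*(z-o[2])/r[2]
def save(d,f): cv2.imwrite(f,d["image"][:,:,::-1])
E
python3 - <<'E'
from h import *
ims=[]
for n in ["scene","side","wrist"]:
    d=cam(n); save(d,f"pics/{n}0.png"); print(n,np.round(d["xyz"]),d["k1"])
    for t in ["press","handle","knob_top","lever_tab","pawl","screw"]+(["dallah","cup_a","coasters","glue"] if n=="scene" else []):
        print(t,[(np.round(b["rect"]).tolist(),round(b["p"],2)) for b in cams.boxes_of(n,t)][:2])
print(ctrl.get_obs())
E
```

```text
pics
scene [1172.  377.  780.] -0.05652816612483434
press [([271.0, 202.0, 69.0, 29.0], 0.43), ([465.0, 278.0, 34.0, 34.0], 0.36)]
handle [([272.0, 204.0, 71.0, 34.0], 0.71), ([254.0, 199.0, 20.0, 18.0], 0.63)]
knob_top [([272.0, 204.0, 72.0, 25.0], 0.73), ([244.0, 215.0, 8.0, 3.0], 0.19)]
lever_tab [([256.0, 198.0, 17.0, 16.0], 0.47)]
pawl [([256.0, 198.0, 21.0, 17.0], 0.69)]
screw [([243.0, 216.0, -1.0, -0.0], 0.54)]
dallah [([445.0, 326.0, 62.0, 101.0], 0.96), ([416.0, 266.0, 30.0, 37.0], 0.28)]
cup_a [([463.0, 279.0, 31.0, 32.0], 0.86), ([415.0, 264.0, 24.0, 38.0], 0.56)]
coasters [([192.0, 165.0, 36.0, 30.0], 0.71)]
glue [([154.0, 197.0, 19.0, 33.0], 0.57)]
side [  382. -1028.   957.] -0.0631778812113994
press [([293.0, 250.0, 68.0, 90.0], 0.95)]
handle [([284.0, 229.0, 45.0, 55.0], 0.66)]
knob_top [([281.0, 230.0, 45.0, 52.0], 0.77)]
lever_tab [([281.0, 241.0, 21.0, 17.0], 0.47)]
pawl []
screw [([290.0, 257.0, 4.0, 0.0], 0.39)]
wrist [135. 616. 385.] -0.02118639236626484
press []
handle []
knob_top []
lever_tab []
pawl []
screw []
{'t': 1.25, 'qpos': array([ 1.20499025e+00,  4.23116058e-01,  1.62991407e+00, -1.56237923e-05,
        1.08859442e+00, -1.90241553e-02]), 'qvel': array([ 0.00095428,  0.00062784, -0.00066399,  0.00020742,  0.00213547,
        0.00176785]), 'joint_torque': array([ 1.06805452e-03, -5.44582701e+01, -2.74032676e+01,  6.44807797e-02,
        1.70870003e-02,  2.22942970e-05]), 'ee_pos': array([212.40594654, 587.77386605, 222.65948947]), 'orientation': array([ 5.41985893e-01,  3.09448035e+00, -5.33240926e-05]), 'ft_force': array([ 0.42760253, -0.69386134,  0.55908789]), 'moment': array([ 0.00648554,  0.03789215, -0.0156254 ]), 'grasp_force': 0.0, 'width': 88.34731925179499}
```

```bash
python3 - <<'E'
from h import *
a=cv2.imread("pics/scene0.png");b=cv2.imread("pics/side0.png")
A=cv2.resize(a[150:270,130:330],None,fx=4,fy=4,interpolation=2)
B=cv2.resize(b[180:310,220:370],None,fx=4,fy=4,interpolation=2)
cv2.imwrite("pics/A.png",A);cv2.imwrite("pics/B.png",B)
E
```

```text
(no output)
```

View pics/A.png

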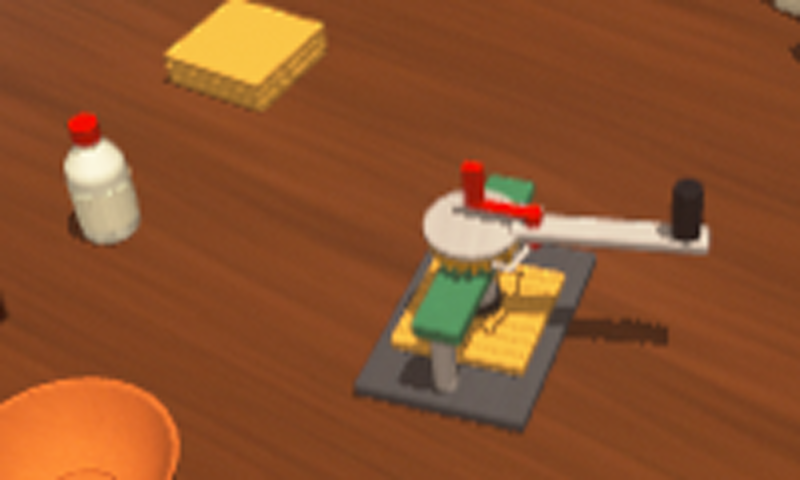

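View pics/B.png

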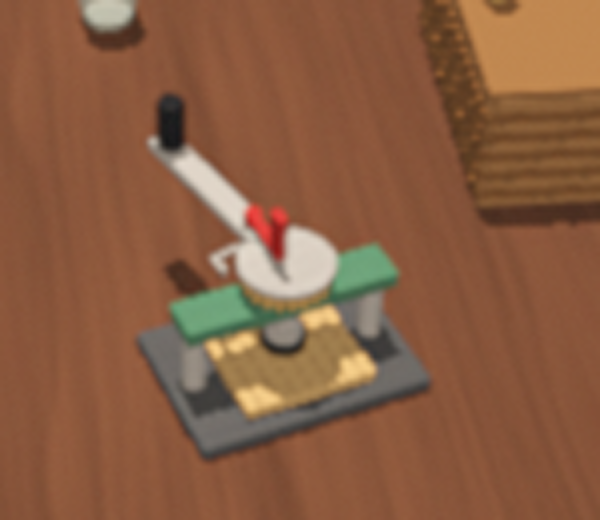

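View pics/scene0.png

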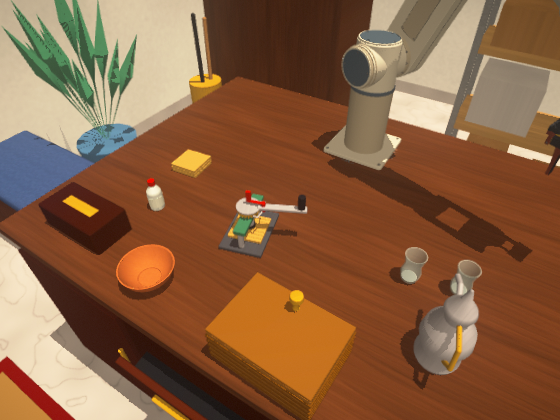

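The scene crop shows the press, with the red tab top at about (248,191) and the knob top at about (302,196). The side crop puts the tab at (290,233) and the knob at (263,205).

```bash
python3 - <<'E'
from h import *
s=cam("scene");d=cam("side")
def T(a,b):
    p=tri([ray(s,*a),ray(d,*b)]); print(np.round(p,1), np.round(proj(s,p)-a,1),np.round(proj(d,p)-b,1)); return p
k=T((301.75,196.5),(262.75,205.3)); t=T((248,191.5),(289.8,233)); 
# base plate corners (top z=12)
f=lambda c,x,y,z: onz(c,x,y,z)
for x,y in [(355,392),(522,428),(596,257)]: print("plate scene",np.round(f(s,130+x/4,150+y/4,12),1))
for x,y in [(140,342),(208,452),(428,382)]: print("plate side",np.round(f(d,220+x/4,180+y/4,12),1))
print("cover", np.round(f(s,130+470/4,150+222/4,99),1), np.round(f(d,220+287/4,180+262/4,99),1))
print("knob z142",f(s,301.75,196.5,142),f(d,262.75,205.3,142))
print("tab z142",f(s,248,191.5,142),f(d,289.8,233,142))
print("bar tilt")
for n,b in [("cup",(412,266)),("cup2",(466,279)),("dallah",(440,350))]: print(n,np.round(f(s,*b,30)))
E
```

```text
Traceback (most recent call last):
  File "h.py", line 15, in proj
    c=np.array(d["rotation"]).T@(np.array(P)-np.array(d["xyz"])); s=c[:2]/c[2]; s=s*(1+d["k1"]*(s@s)); K=np.array(d["camera_matrix"])
                                                                    ~^^^^
IndexError: invalid index to scalar variable.
```

```bash
python3 - <<'E'
s=open('h.py').read()
s=s.replace('    return d\ndef ray','    if np.size(d["rotation"])==3: d["rotation"]=R.from_rotvec(d["rotation"]).as_matrix()\n    return d\ndef ray')
open('h.py','w').write(s)
E
python3 - <<'E'
from h import *
s=cam("scene");d=cam("side")
def T(a,b):
    p=tri([ray(s,*a),ray(d,*b)]); print(np.round(p,1), np.round(proj(s,p)-a,1),np.round(proj(d,p)-b,1)); return p
k=T((301.75,196.5),(262.75,205.3)); t=T((248,191.5),(289.8,233)); 
f=lambda c,x,y,z: onz(c,x,y,z)
for x,y in [(355,392),(522,428),(596,257)]: print("plate scene",np.round(f(s,130+x/4,150+y/4,12),1))
for x,y in [(140,342),(208,452),(428,382)]: print("plate side",np.round(f(d,220+x/4,180+y/4,12),1))
print("cover", np.round(f(s,130+470/4,150+222/4,99),1), np.round(f(d,220+287/4,180+262/4,99),1))
print("knob z142",f(s,301.75,196.5,142),f(d,262.75,205.3,142))
print("tab z142",f(s,248,191.5,142),f(d,289.8,233,142))
for n,b in [("cup",(412,266)),("cup2",(466,279)),("dallah",(440,350)),("coasters",(192,160)),("glue",(154,197))]: print(n,np.round(f(s,*b,30)))
E
```

```text
[510.6  28.4 140.5] [-0.1  0.1] [-0.1 -0.1]
[565.7 -97.9 141. ] [ 0.2 -0.1] [0.2 0.1]
plate scene [ 675.1 -124.6   12. ]
plate scene [642.4 -13.4  12. ]
plate scene [480.3 -58.5  12. ]
plate side [476.4 -73.1  12. ]
plate side [ 508.8 -179.4   12. ]
plate side [ 664.7 -136.4   12. ]
cover [574.  -97.1  99. ] [571.4 -99.5  99. ]
knob z142 [511.76680807  29.33542827 142.        ] [510.54545114  26.08302193 142.        ]
tab z142 [567.33950628 -97.27491419 142.        ] [565.0012011  -98.42035011 142.        ]
cup [481. 332.  30.]
cup2 [452. 458.  30.]
dallah [669. 454.  30.]
coasters [ 426. -435.   30.]
glue [ 630. -404.   30.]
```

move_arm --steps '[[[-0.95,-0.87,-0.1],0,0],[[-0.95,-0.87,-0.1],0,0],[[-0.95,-0.87,-0.1],0,0],[[-0.95,-0.87,-0.1],0,0],[[-0.95,-0.87,-0.1],0,0],[[-0.95,-0.87,-0.1],0,0],[[-0.95,-0.87,-0.1],0,0],[[-0.95,-0.87,-0.1],0,0],[[-0.95,-0.87,-0.1],0,0],[[-0.95,-0.87,-0.1],0,0],[[-0.95,-0.87,-0.1],0,0],[[-0.95,-0.87,-0.1],0,0],[[-0.95,-0.87,-0.1],0,0],[[-0.95,-0.87,-0.1],0,0],[[-0.95,-0.87,-0.1],0,0],[[-0.95,-0.87,-0.1],0,0],[[-0.95,-0.87,-0.1],0,0],[[-0.95,-0.87,-0.1],0,0],[[-0.95,-0.87,-0.1],0,0],[[-0.95,-0.87,-0.1],0,0]]'

```text
t: 3.12
ee_pos: [511.8, 15.6, 273.0]
orientation: [0.542, 3.094, 0.0]
ft_force: [0.5, -0.8, -0.4]
width: 88.1
grasp_force: 0.0
```

move_arm --steps '[[[-0.98,-0.85,0],0,1],[[-0.98,-0.85,0],0,1],[[-0.98,-0.85,0],0,1],[[-0.98,-0.85,0],0,1],[[0,0,0],0.98,1],[[0,0,0],0.98,1],[[0,0,0],0.98,1],[[0,0,0],0.98,1],[[0,0,0],0.98,1],[[0,0,0],0.98,1],[[0,0,0],0.98,1],[[0,0,0],0.98,1],[[0,0,0],0.98,1],[[0,0,0],0,1],[[0,0,0],0,1]]'

```text
t: 4.37
ee_pos: [574.5, -96.0, 272.7]
orientation: [1.661, 2.667, 0.0]
ft_force: [0.7, -0.3, -1.2]
width: 0.6
grasp_force: 0.0
```

```bash
python3 - <<'E'
from h import *
o=ctrl.get_obs(); print(o["t"],o["ee_pos"],o["orientation"],o["width"],o["qpos"],o["ft_force"])
w=cam("wrist"); save(w,"pics/w1.png"); np.save("w1.npy",w,allow_pickle=True)
for t in ["handle","knob_top","lever_tab","pawl"]: print(t,[(np.round(b["rect"]).tolist(),round(b["p"],2)) for b in cams.boxes_of("wrist",t)][:2])
for P in [(510.6,28.4,142),(565.7,-97.9,142)]: print(proj(w,P))
E
```

```text
4.3667 [574.53398097 -96.00964771 272.70188425] [1.66074325e+00 2.66669377e+00 2.34966452e-05] 0.5973876820648154 [-1.86008151e-01  3.06938446e-01  1.67984787e+00 -2.46077821e-06
  1.15475929e+00 -6.42811817e-01] [ 0.74404417 -0.25259117 -1.20697861]
handle [([284.0, 117.0, 60.0, 188.0], 0.6)]
knob_top [([284.0, 117.0, 65.0, 192.0], 0.59)]
lever_tab [([284.0, 172.0, 58.0, 57.0], 0.9)]
pawl [([286.0, 173.0, 61.0, 58.0], 0.88)]
[283.62387618  33.58401497]
[277.52434798 192.14664518]
```

View pics/w1.png

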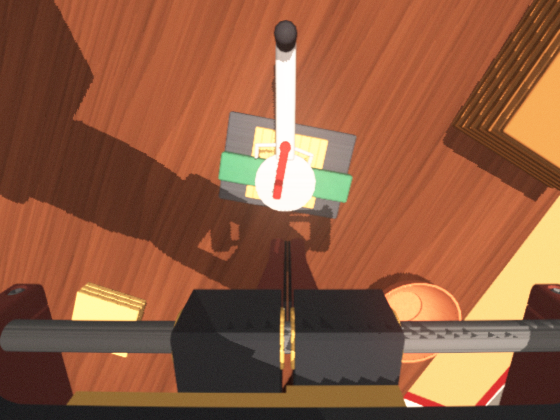

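The wrist view shows the knob top at about (286,32), the cover centre at (285,182), the pivot at (285,147) and the tab at (277,193). The lever is set to loosen, on the image-left (+y) side.

```bash
python3 - <<'E'
from h import *
w=np.load("w1.npy",allow_pickle=True).item(); g=w["image"].astype(int)
red=(g[:,:,0]>130)&(g[:,:,1]<50)&(g[:,:,2]<50); red[:130]=0;red[205:]=0;red[:,:260]=0;red[:,310:]=0
ys,xs=np.where(red); print(xs.min(),xs.max(),ys.min(),ys.max())
for y in range(180,202,3): print(y,xs[ys==y])
k=onz(w,286,32,142);c=onz(w,285,182,99);p=onz(w,285.5,147,112);t=onz(w,277,196,142)
s=cam("scene");d=cam("side")
print(k,c,p,t)
print("knob",tri([ray(w,286,32),ray(s,301.75,196.5),ray(d,262.75,205.3)]))
print("tab",tri([ray(w,277,196),ray(s,248,191.5),ray(d,289.8,233)]))
th=np.arctan2(*(k-c)[1::-1]);print("theta",th,np.hypot(*(k-c)[:2]))
x=np.array([np.cos(th),np.sin(th)]);y=np.array([-x[1],x[0]])
for n,q in [("p",p),("t",t)]: print(n,(q-c)[:2]@x,(q-c)[:2]@y)
# knob centroid dark
E
```

```text
Traceback (most recent call last):
ValueError: zero-size array to reduction operation minimum which has no identity
```

```bash
python3 - <<'E'
from h import *
w=np.load("w1.npy",allow_pickle=True).item(); g=w["image"].astype(int)
print(g[193,270:285].tolist())
red=(g[:,:,0]>100)&(g[:,:,0]>4*g[:,:,1]); red[:130]=0;red[205:]=0;red[:,:255]=0;red[:,315:]=0
ys,xs=np.where(red)
for y in range(176,204,3): print(y,xs[ys==y])
k=onz(w,286,32,142);c=onz(w,285,182,99);p=onz(w,285.5,147,112);t=onz(w,277,195,142)
s=cam("scene");d=cam("side")
print(k,c,p,t)
print("knob",tri([ray(w,286,32),ray(s,301.75,196.5),ray(d,262.75,205.3)]))
print("tab",tri([ray(w,277,195),ray(s,248,191.5),ray(d,289.8,233)]))
th=np.arctan2(*(k-c)[1::-1]);print("theta",th,np.hypot(*(k-c)[:2]))
x=np.array([np.cos(th),np.sin(th)]);y=np.array([-x[1],x[0]])
for n,q in [("p",p),("t",t)]: print(n,(q-c)[:2]@x,(q-c)[:2]@y)
E
```

```text
[[254, 252, 249], [254, 251, 247], [246, 231, 217], [244, 137, 124], [254, 94, 80], [255, 96, 82], [255, 97, 85], [255, 98, 85], [255, 99, 84], [255, 96, 82], [254, 114, 99], [253, 206, 192], [254, 248, 241], [254, 252, 248], [254, 252, 249]]
176 []
179 []
182 []
185 []
188 []
191 []
194 []
197 []
200 []
203 []
[511.85587796  30.35740901 142.        ] [572.05810935 -95.11222971  99.        ] [555.1609015  -59.25763598 112.        ] [ 566.4821339 -100.6944597  142.       ]
knob [511.17708749  29.45956302 140.56196156]
tab [565.85467176 -99.15231294 141.65364091]
theta 2.018166041597681 139.16514975435769
p 39.63573171001213 -0.2762184557477454
t -2.6207295165898787 7.442081075533178
```

move_arm --steps '[[[0,-0.75,0],0,1],[[0,-0.75,0],0,1],[[0,0,1],0,1],[[0,0,1],0,1],[[0,0,1],0,1],[[0,0,1],0,1],[[0,0,1],0,1],[[0,0,1],0,1],[[0,0,0],0,1],[[0,0,0],0,1],[[0,0,0],0,1]]'

```text
t: 5.63
ee_pos: [541.6, -112.7, 123.8]
orientation: [1.663, 2.664, 0.001]
ft_force: [0.9, 0.2, -0.1]
width: 0.5
grasp_force: 0.0
```

move_arm --steps '[[[0,0.1,0],0,1],[[0,0.1,0],0,1],[[0,0.1,0],0,1],[[0,0.1,0],0,1],[[0,0.1,0],0,1],[[0,0,0],0,1],[[0,0,0],0,1]]'

```text
t: 6.22
ee_pos: [552.2, -106.9, 122.7]
orientation: [1.664, 2.665, 0.0]
ft_force: [-0.9, 0.6, -0.1]
width: 0.5
grasp_force: 0.0
```

move_arm --steps '[[[0,0.08,0],0,1],[[0,0.08,0],0,1],[[0,0.08,0],0,1],[[0,0.08,0],0,1]]'

```text
t: 6.55
ee_pos: [559.4, -103.5, 122.6]
orientation: [-1.664, -2.664, 0.0]
ft_force: [-0.4, -0.2, 0.5]
width: 0.3
grasp_force: 0.3
```

move_arm --steps '[[[0,0.08,0],0,1],[[0,0.08,0],0,1],[[0,0,0],0,1]]'

```text
t: 6.8
ee_pos: [563.4, -101.5, 122.7]
orientation: [1.664, 2.664, 0.001]
ft_force: [1.0, 0.4, 0.6]
width: 0.4
grasp_force: 0.0
```

```bash
python3 - <<'E'
from h import *
o=ctrl.get_obs();print(o["ee_pos"],o["ft_force"])
w=cam("wrist"); s=cam("scene");d=cam("side")
r=lambda i: cv2.resize(i,None,fx=4,fy=4,interpolation=2)
A=r(s["image"][160:230,220:320]);B=r(d["image"][200:270,240:340])
W=cv2.resize(w["image"],(373,280))
C=np.vstack([np.hstack([A,B]),np.hstack([W,np.zeros((280,427,3),np.uint8)])])
cv2.imwrite("pics/c2.png",C[:,:,::-1])
E
```

```text
[ 563.40349929 -101.49700868  122.7394526 ] [1.01438458 0.39205313 0.6392173 ]
```

View pics/c2.png

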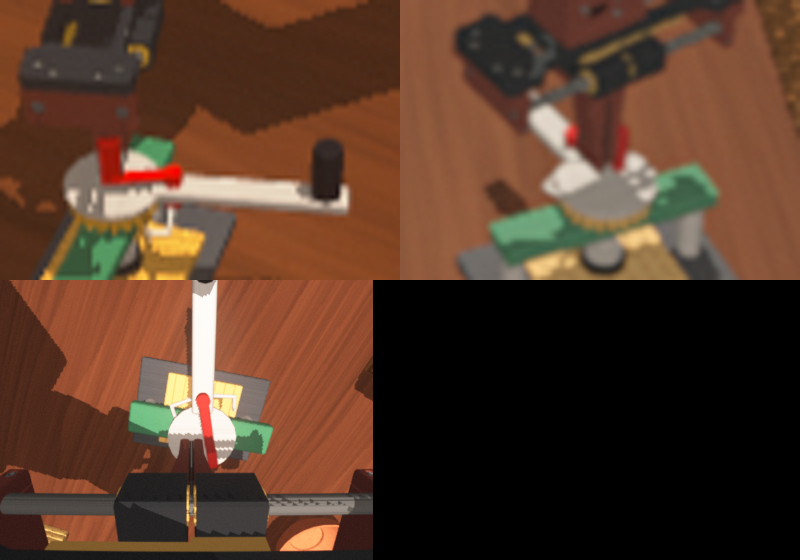

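The lever has snapped to the -y (tighten) side: in the wrist view the tab sits at (212,463), right of the pivot at (203,400). Next I'll straddle the knob loosely.

move_arm --steps '[[[0,-0.5,0],0,1],[[0,0,-1],0,1],[[0,0,-1],0,1],[[0.937,0.157,0],0,0.6],[[0.937,0.157,0],0,0.6],[[0.937,0.157,0],0,0.6],[[0.937,0.157,0],0,0.6],[[0.937,0.157,0],0,0.6],[[0.937,0.157,0],0,0.6],[[0,0,0],0,0.6],[[0,0,0],0,0.6],[[0,0,0],0,0.6]]'

```text
t: 7.95
ee_pos: [511.0, 28.8, 172.8]
orientation: [1.663, 2.665, -0.0]
ft_force: [0.3, -0.2, 0.6]
width: 35.4
grasp_force: 0.0
```

```bash
python3 - <<'E'
from h import *
o=ctrl.get_obs();print(o["ee_pos"],o["orientation"],o["width"],o["ft_force"])
s=cam("scene");d=cam("side");w=cam("wrist")
r=lambda i: cv2.resize(i,None,fx=4,fy=4,interpolation=2)
A=r(s["image"][150:220,220:320]);B=r(d["image"][180:250,230:330])
W=cv2.resize(w["image"],(373,280))
C=np.vstack([np.hstack([A,B]),np.hstack([W,np.zeros((280,427,3),np.uint8)])])
cv2.imwrite("pics/c3.png",C[:,:,::-1])
E
```

```text
[510.96204893  28.84356439 172.78188109] [ 1.66339852e+00  2.66467023e+00 -1.50670249e-04] 35.35861304971701 [ 0.28556119 -0.1879616   0.56968988]
```

View pics/c3.png

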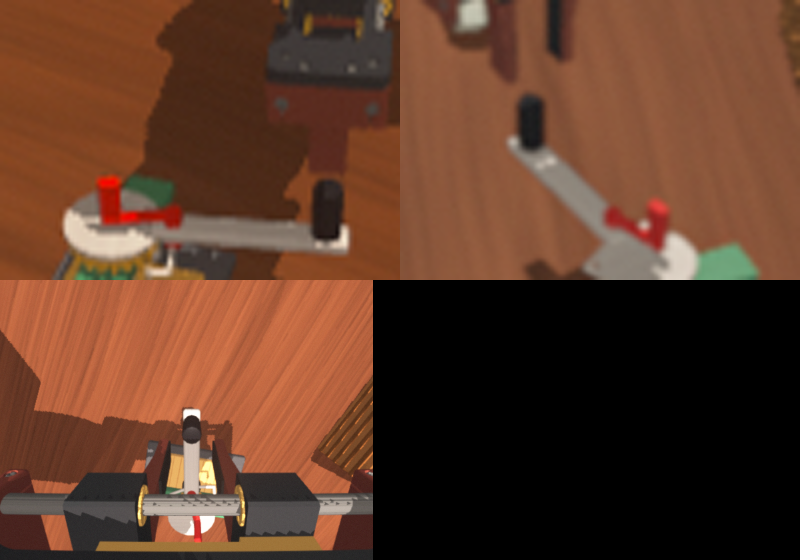

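move_arm --steps '[[[0,0,0.8],0,0.6],[[0,0,0.8],0,0.6],[[0,0,0.8],0,0.6],[[0,0,0],0,0.6],[[0,0,0],0,0.6],[[0,0,0],0,0.6]]'

```text
t: 8.6
ee_pos: [511.7, 29.0, 113.3]
orientation: [1.665, 2.664, 0.001]
ft_force: [-0.2, 0.4, 0.2]
width: 35.1
grasp_force: 0.0
```

move_arm --steps '[[[-0.005,-0.23,0],-0.47,0.6],[[-0.005,-0.23,0],-0.47,0.6],[[-0.005,-0.23,0],-0.47,0.6],[[-0.005,-0.23,0],-0.47,0.6],[[-0.005,-0.23,0],-0.47,0.6],[[-0.005,-0.23,0],-0.47,0.6],[[-0.005,-0.23,0],-0.47,0.6],[[-0.005,-0.23,0],-0.47,0.6]]'

```text
t: 9.27
ee_pos: [474.8, 2.7, 114.2]
orientation: [1.203, 2.899, 0.002]
ft_force: [0.7, 1.2, -0.5]
width: 35.3
grasp_force: 0.5
```

move_arm --steps '[[[-0.005,0.244,0],0.5,0.6],[[-0.005,0.244,0],0.5,0.6],[[-0.005,0.244,0],0.5,0.6],[[-0.005,0.244,0],0.5,0.6],[[-0.005,0.244,0],0.5,0.6],[[-0.005,0.244,0],0.5,0.6],[[-0.005,0.244,0],0.5,0.6],[[-0.005,0.244,0],0.5,0.6],[[-0.005,0.244,0],0.5,0.6],[[-0.005,0.244,0],0.5,0.6],[[-0.005,0.244,0],0.5,0.6],[[-0.005,0.244,0],0.5,0.6],[[-0.005,0.244,0],0.5,0.6],[[-0.005,0.244,0],0.5,0.6]]'

```text
t: 10.43
ee_pos: [547.8, 40.7, 114.0]
orientation: [-2.025, -2.401, 0.003]
ft_force: [-5.5, -5.7, 3.9]
width: 35.1
grasp_force: 3.1
```

move_arm --steps '[[[-0.005,0.244,0],0.5,0.6],[[-0.005,0.244,0],0.5,0.6],[[-0.005,0.244,0],0.5,0.6],[[-0.005,0.244,0],0.5,0.6],[[-0.005,0.244,0],0.5,0.6],[[-0.005,0.244,0],0.5,0.6],[[-0.005,0.244,0],0.5,0.6],[[-0.005,0.244,0],0.5,0.6],[[-0.005,0.244,0],0.5,0.6]]'

```text
t: 11.18
ee_pos: [601.8, 39.6, 113.9]
orientation: [-2.454, -1.96, 0.004]
ft_force: [-6.6, -3.0, 3.7]
width: 34.9
grasp_force: 3.1
```

```bash
python3 - <<'E'
from h import *
o=ctrl.get_obs();r=o["orientation"];print(o["ee_pos"],2*np.arctan2(r[1],r[0]),o["width"],o["ft_force"],np.linalg.norm(o["ft_force"][:2]),o["moment"])
s=cam("scene");d=cam("side");w=cam("wrist")
r=lambda i: cv2.resize(i,None,fx=4,fy=4,interpolation=2)
A=r(s["image"][160:230,220:320]);B=r(d["image"][200:270,240:340])
W=cv2.resize(w["image"],(373,280))
C=np.vstack([np.hstack([A,B]),np.hstack([W,np.zeros((280,427,3),np.uint8)])])
cv2.imwrite("pics/c4.png",C[:,:,::-1])
E
```

```text
[601.8357773   39.64441461 113.89352572] -4.93552652430581 34.94640056890003 [-6.59808618 -2.96001471  3.69812349] 7.231626947039593 [-0.43420484  1.25491106  0.04823924]
```

View pics/c4.png

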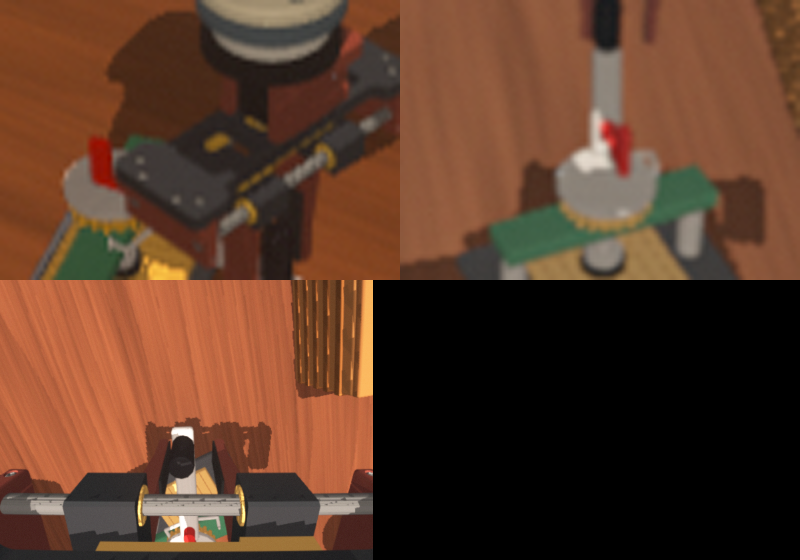

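Stroke 1 ran free at about 6 N tangential. The lever is still on the tighten side and the knob sits between the fingers.

move_arm --steps '[[[-0.01,-0.332,0],-0.68,0.6],[[-0.01,-0.332,0],-0.68,0.6],[[-0.01,-0.332,0],-0.68,0.6],[[-0.01,-0.332,0],-0.68,0.6],[[-0.01,-0.332,0],-0.68,0.6],[[-0.01,-0.332,0],-0.68,0.6],[[-0.01,-0.332,0],-0.68,0.6],[[-0.01,-0.332,0],-0.68,0.6],[[-0.01,-0.332,0],-0.68,0.6],[[-0.01,-0.332,0],-0.68,0.6],[[-0.01,-0.332,0],-0.68,0.6],[[-0.01,-0.332,0],-0.68,0.6],[[-0.01,-0.332,0],-0.68,0.6],[[-0.01,-0.332,0],-0.68,0.6],[[-0.01,-0.332,0],-0.68,0.6],[[-0.01,-0.332,0],-0.68,0.6],[[-0.01,-0.332,0],-0.68,0.6]]'

```text
t: 12.75
ee_pos: [474.2, 2.4, 113.9]
orientation: [1.192, 2.903, 0.003]
ft_force: [0.3, 0.8, 0.8]
width: 35.2
grasp_force: 0.5
```

move_arm --steps '[[[-0.005,0.244,0],0.5,0.6],[[-0.005,0.244,0],0.5,0.6],[[-0.005,0.244,0],0.5,0.6],[[-0.005,0.244,0],0.5,0.6],[[-0.005,0.244,0],0.5,0.6],[[-0.005,0.244,0],0.5,0.6],[[-0.005,0.244,0],0.5,0.6],[[-0.005,0.244,0],0.5,0.6]]'

```text
t: 13.42
ee_pos: [513.9, 30.5, 113.8]
orientation: [1.686, 2.649, 0.002]
ft_force: [-1.6, -3.1, 0.0]
width: 35.4
grasp_force: 1.4
```

move_arm --steps '[[[-0.005,0.244,0],0.5,0.6],[[-0.005,0.244,0],0.5,0.6],[[-0.005,0.244,0],0.5,0.6],[[-0.005,0.244,0],0.5,0.6]]'

```text
t: 13.75
ee_pos: [535.2, 38.2, 113.6]
orientation: [-1.911, -2.494, 0.002]
ft_force: [-3.7, -4.9, 4.5]
width: 35.3
grasp_force: 3.1
```

move_arm --steps '[[[-0.005,0.244,0],0.5,0.6],[[-0.005,0.244,0],0.5,0.6],[[-0.005,0.244,0],0.5,0.6],[[-0.005,0.244,0],0.5,0.6]]'

```text
t: 14.08
ee_pos: [558.7, 42.5, 113.5]
orientation: [-2.12, -2.317, 0.003]
ft_force: [-6.9, -4.3, 5.3]
width: 35.7
grasp_force: 3.6
```

move_arm --steps '[[[-0.005,0.244,0],0.5,0.6],[[-0.005,0.244,0],0.5,0.6],[[-0.005,0.244,0],0.5,0.6]]'

```text
t: 14.33
ee_pos: [576.4, 43.1, 113.5]
orientation: [-2.267, -2.173, 0.005]
ft_force: [-8.3, -3.6, 6.8]
width: 35.3
grasp_force: 4.2
```

move_arm --steps '[[[-0.005,0.244,0],0.5,0.6],[[-0.005,0.244,0],0.5,0.6]]'

```text
t: 14.5
ee_pos: [588.3, 42.1, 113.4]
orientation: [-2.359, -2.071, 0.005]
ft_force: [-9.2, -2.5, 6.4]
width: 35.3
grasp_force: 4.5
```

```bash
cat > f.py <<'E'
from h import *
o=ctrl.get_obs();r=np.array(o["orientation"]);th=(2*np.arctan2(r[1],r[0]))%(2*np.pi)
C=np.array([572.5,-95.8]);p=o["ee_pos"][:2]-C;a=np.arctan2(p[1],p[0])-0+0.054
f=o["ft_force"];e=np.array([np.sin(a),-np.cos(a)])
print(o["t"],"tool",th,"tcp polar",a-.054,np.hypot(*p),"Ft",f[:2]@e,"Mz/r",(p[0]*f[1]-p[1]*f[0])/np.hypot(*p),f,o["width"])
E
python3 f.py
```

```text
14.5 tool 1.4409554857621076 tcp polar 1.4568054866310978 138.84559502804686 Ft -9.06719923132788 Mz/r 8.891714781887032 [-9.23113753 -2.45738707  6.35382175] 35.2720934670696
```

move_arm --steps '[[[-0.005,0.244,0],0.5,0.6],[[-0.005,0.244,0],0.5,0.6]]'

```text
t: 14.67
ee_pos: [600.0, 40.2, 113.4]
orientation: [-2.447, -1.966, 0.006]
ft_force: [-10.7, -1.2, 7.3]
width: 35.4
grasp_force: 4.9
```

```bash
python3 f.py
```

```text
14.6667 tool 1.3536687729609955 tcp polar 1.3710168644121736 138.76615490279247 Ft -10.458823208372436 Mz/r 10.295376640634421 [-10.74675166  -1.19739113   7.32964703] 35.43680881412352
```

move_arm --steps '[[[0,-0.15,0],0,0.6],[[0,-0.15,0],0,0.6],[[0,0,0],0,0.6],[[0,0,0],0,0.6]]'

```text
t: 15.0
ee_pos: [594.9, 42.2, 113.3]
orientation: [2.447, 1.97, 0.001]
ft_force: [-3.0, -0.7, 1.9]
width: 35.0
grasp_force: 1.2
```

```bash
python3 f.py
```

```text
15.0 tool 1.3555003841200388 tcp polar 1.4102510603588627 139.82746785899522 Ft -2.869007854449288 Mz/r 2.8126048809526423 [-2.95562923 -0.65693764  1.86127765] 34.98686263823093
```

move_arm --steps '[[[0,-0.12,0],0,0.6],[[0,-0.12,0],0,0.6],[[0,0,0],0,0.6],[[0,0,0],0,0.6]]'

```text
t: 15.33
ee_pos: [589.1, 43.5, 112.8]
orientation: [2.447, 1.969, 0.001]
ft_force: [-0.7, -0.4, -0.6]
width: 35.3
grasp_force: 0.0
```

```bash
python3 f.py; python3 - <<'E'
from h import *
w=cam("wrist");save(w,"pics/w5.png")
E
```

```text
15.3333 tool 1.355151818111696 tcp polar 1.4522778619121808 140.31625765680747 Ft -0.6268966111215977 Mz/r 0.6029354139917339 [-0.6531233  -0.38570448 -0.61654309] 35.34767256987727
```

View pics/w5.png

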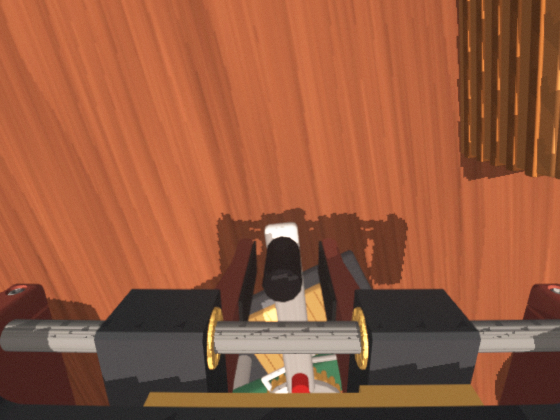

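The knob at (283,268) is clear of both fingers, at (248,270) and (325,270). Lifting straight up.

move_arm --steps '[[[0,0,-0.5],0,0.6],[[0,0,-1],0,0.6],[[0,0,-1],0,0.6],[[0,0,-1],0,0.6],[[-1,0,-1],0,0.6],[[-1,0,-1],0,0.6],[[-1,0,0],0,0.6],[[-1,0,0],0,0.6],[[-1,0,0],0,0.6],[[0,0,0],0,0.6],[[0,0,0],0,0.6],[[0,0,0],0,0.6]]'

```text
t: 16.38
ee_pos: [562.5, -78.4, 250.8]
orientation: [2.448, 1.968, 0.001]
ft_force: [0.0, 0.2, 0.8]
width: 35.0
grasp_force: 0.0
```

```bash
python3 - <<'E'
from h import *
w=cam("wrist");s=cam("scene");d=cam("side")
r=lambda i: cv2.resize(i,None,fx=4,fy=4,interpolation=2)
A=r(s["image"][160:230,220:320]);B=r(d["image"][200:270,240:340])
W=w["image"][0:280,80:480]
W2=cv2.resize(d["image"],(400,300))[:280]
cv2.imwrite("pics/c6.png",np.vstack([np.hstack([A,B]),np.hstack([W,W2])])[:,:,::-1])
E
```

```text
(no output)
```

View pics/c6.png

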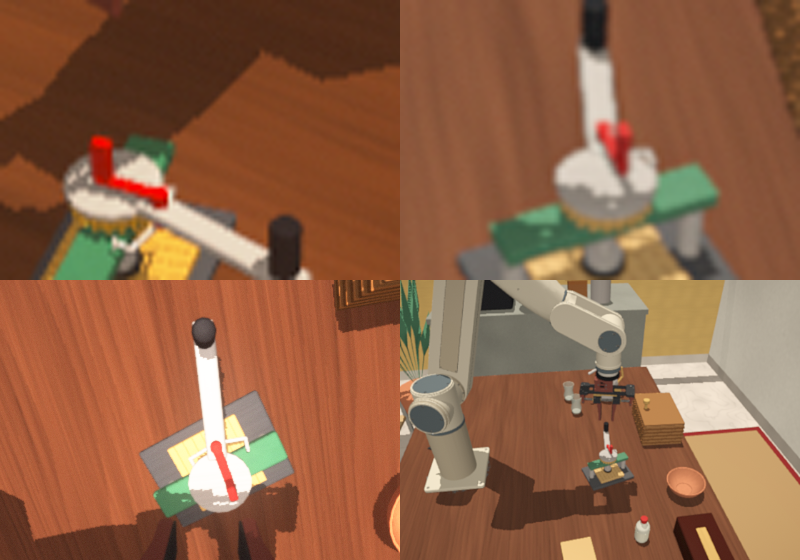

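The tab is on the clockwise side, the handle is at rest and the arm is clear. Handing in.

```bash
python3 -c "
from h import *
print(ctrl.close_job())"
```

```text
the job is handed in; nothing more can be done
None
```

The job is handed in after about 16 s of the 72 s: the red lever is set to tighten, and the last moving push on the knob read about 10.3 N against about 6 N running free. By force that is roughly 1.6 mm of squeeze (allowed 0.8–2.3 mm). The arm is clear of the press and touched nothing but the lever and the knob; no verdict came back on hand-in.

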